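File a printing block into a packed row

ROBOT

A 6-joint arm with a two-finger parallel gripper is mounted at the origin on the work surface. World frame = base frame: x ahead of the robot, y to its left, z up, the work surface at z = 0. Lengths are in m, angles in rad, forces in N, time in s.
With the tool pointing down it reaches from about 0.325 to 0.775 m from the base axis. Payload 5.5 kg.
Tool frame: the origin (TCP) lies between the finger pads; the fingertips stand 8 mm ahead of it and the grasp point (between the pads) lies 11 mm behind it (tcp_to_tips is the distance from the TCP to the fingertips, in m); z points along the fingers, y is the line along which they close (so a half turn about z gives the same grasp; the last joint's range is limited). The gripper opens to 88 mm and grips with 3 to 60 N. Pads are 20 mm wide; open, the fingers measure 115 mm over their backs; the gripper's body (75 mm by 178 mm) begins 61 mm behind the grasp point.
Start: joints at [1.234, 0.091, 1.231, -0, 1.82, -0.057], TCP at [0.166, 0.577, 0.231] pointing down, gripper open.
Joint ranges: [-2.87, 2.87], [-0.86, 2.18], [0.17, 2.46], [-1.51, 4.65], [0.06, 2.69], [-2.65, 2.65]. Speed limits (rad/s): [2.57, 2.57, 3.01, 3.14, 3.14, 3.14].

INTERFACE

Orientations are given as a unit quaternion [w, x, y, z].
In Python, from bench import * gives the robot as it stands. Calls block until the motion is done:
- move_to(position, orientation): joint-space move of the TCP to a pose.
- move_l(position, speed=0.15, orientation=None): straight line of the TCP; orientation=None keeps the orientation; speed is the mean speed in m/s.
- movej(angles): joint-space move.
- gripper_open() and close(): open the fingers fully, or close them until they stop; the grip force is fixed at half the most.
- hold(seconds).
- inverse_kinematics(position, orientation): joint angles nearest the present ones, or None.
- state(): the state.
- get_image(name): name is "scene" or "top" or "wrist"; returns a dict with "frame" (420x560x3 uint8, blue, green, red), "depth" (420x560 float32, m along the optical axis (not along the pixel's ray), 0 where there is no reading), "camera_matrix" (3x3 intrinsics, pixels), "view" (4x4, takes a point from world to camera coordinates). Camera axes: x right, y up, looking along -z (the intrinsics and any distortion apply to the point x, -y, -z); pixel columns grow to the right and rows downward; lengths in m; the calibration is good to about 2 mm. A picture is of the moment at which its call begins.
A pose or a line that the arm cannot do raises IKError and nothing moves.
- job_done(): hands the job in; it is judged then, once.
The state is a dict: "time": time; "joint_pos": joint angles; "dq": joint speeds; "joint_torque": joint torques, N m; "ee_pos": TCP position; "ee_rot": TCP orientation; "ft_force": force on the tool from outside, world axes, zero at the start; "moment": the same for the moment, N m; "finger_gap": finger opening in m; "finger_force": force on a finger pad.
Only numpy, scipy, OpenCV 4.12 (cv2) and the standard library are available. Lean on these libraries where they do the work, as an engineer would, in place of code of your own. Each camera call takes 0.05 s, during which the arm holds its last target. There are 200 camera calls.

TASK

Take the wooden printing block with the tapered edge, stand it upright on the rack's sill in front of the narrow gap in the row, tapered edge first, and push it gently in between its neighbours, nudging them apart without toppling or forcing them. Push it fully home, until it bears firmly on the back board for a moment but is not rammed against it, flush with the rest of the row and with every block still upright; leave the other things on the bench alone.

Things in the scene. Friction and masses are not known exactly. Their poses are not given: they have to be found in the camera images.
- block: The block to file: pale wood with a grey metal sheet on one side, 110 mm long (its x), 26 mm thick (its y), 100 mm high (its z), about 0.2 to 0.4 kg, standing upright on the bench. Its +x end tapers on both sides over the last 22 mm, from 26 mm thick down to a blunt 6 mm edge running the full height. Origin at the centre of its underside (55 mm from either end). Keep it standing this way up.
- block_nose (a point): Middle of the block's thin leading edge: 55 mm ahead (+x) of its origin, 50 mm up.
- rack: The fixed plywood floor of the rack, 260 mm deep (its x), 320 mm wide (its y), 12 mm thick, on the bench; origin at the centre of its underside, so blocks stand at z = 12 mm in its frame. Blocks go in along its +x. The row stands on its far part, between the back board and x = about 4 mm in its frame; the bare part before it is the sill. Rack and row slide easily (friction 0.28 to 0.42).
- back_board: Rigid fixed wooden board across the far edge of the rack, 15 mm thick, 320 mm wide, 85 mm high. Origin at the bottom middle of its front face, 115 mm ahead of the rack's origin and on the rack's floor; same axes as the rack. A filed block has its leading edge on this face, so its origin is 55 mm before it (x = -55 mm in this frame); the row's blocks start within 2 mm of that.
- end_stop: Steel angle, fixed rigidly to the rack at the left (+y) end of the row, 100 mm deep, 75 mm high; it does not give. Origin at the bottom middle of its face towards the row; same axes as the rack. The two left blocks stand packed against it with about 1 mm play each, so they hardly yield: nearly all the room must be made on the right.
- left_outer: A wooden printing block standing upright in the row on the rack, 110 mm deep (its x), 22 mm thick (its y), 104 mm high (its z), square edges, 0.15 to 0.4 kg, loose; origin at the centre of its underside. First from the end stop.
- left_neighbour: A wooden printing block standing upright in the row on the rack, 110 mm deep (its x), 22 mm thick (its y), 98 mm high (its z), square edges, 0.15 to 0.4 kg, loose; origin at the centre of its underside. Second from the end stop, on the left (+y) of the gap.
- right_neighbour: A wooden printing block standing upright in the row on the rack, 110 mm deep (its x), 22 mm thick (its y), 100 mm high (its z), square edges, 0.15 to 0.4 kg, loose; origin at the centre of its underside. On the right (-y) of the gap. The gap is 11 to 15 mm wide, narrower than the block; this block, the next one and the bookend slide to the right on the rack when pushed apart.
- right_outer: A wooden printing block standing upright in the row on the rack, 110 mm deep (its x), 22 mm thick (its y), 94 mm high (its z), square edges, 0.15 to 0.4 kg, loose; origin at the centre of its underside. Between the right neighbour and the bookend.
- bookend: Dark steel bookend at the right (-y) end of the row, bent from 6 mm plate: an upright 100 mm deep and 80 mm high against the row and a foot reaching 56 mm to the right (-y) from the face of the upright; 0.4 to 0.75 kg, loose, held by its weight only; origin on its underside, 15 mm right of the upright's face to the row. The rack's floor to its right is free for it to slide.
- thick_block: Another wooden block standing on the bench near the one to file, not to be moved: 110 mm long, 42 mm thick, 85 mm high, square edges. Origin at the centre of its underside.
- ink_tin: Round ink tin on the bench, 74 mm across, 62 mm high, not to be moved; origin under its centre.
- jar: Amber glass jar on the bench, 60 mm across, 100 mm high, not to be moved; origin under its centre.
- brayer: Hand ink roller lying on the bench, about 190 mm long and 120 mm wide, 40 mm high, not to be moved; origin under the front end of its handle.
- loupe: Small round magnifier standing on the bench, 44 mm across, 42 mm high, not to be moved; origin under its centre.

How it is judged:
On the way, in this order (a step that is already met when the one before it is completed fails the run):
1. the block stands upright on the rack's sill before the gap, tapered edge towards the row (angle between block's own z axis and vertical below 0.1 rad and z of block in the frame of rack between 0.009 and 0.018 m and x of block in the frame of back_board between -0.2 and -0.12 m and y of block_nose in the frame of left_neighbour below -0.008 m and y of block_nose in the frame of right_neighbour above 0.008 m and angle between the x axis of block and the x axis of rack, either way round below 0.2 rad), for 0.2 s.
2. the block bears on the back board with more than 5 N for 0.2 s (contact force between block and back_board above 5 N), for 0.2 s.
At the end, for the whole second after the job is handed in: Block upright (0.06 rad), square to the rack (0.06 rad), tapered edge on the back board (within 4 mm), its neighbours within 7 mm of touching on either side, at rest; row blocks and bookend upright (0.08 rad) on the rack, row blocks within 8 mm of the back board (x of block in the frame of back_board between -0.059 and -0.052 m and z of block in the frame of rack between 0.009 and 0.016 m and angle between block's own z axis and vertical below 0.06 rad and angle between the x axis of block and the x axis of rack, either way round below 0.06 rad and x of block_nose in the frame of back_board above -0.01 m and y of left_neighbour in the frame of block between 0.018 and 0.031 m and y of right_neighbour in the frame of block between -0.031 and -0.018 m and linear speed of block below 0.01 m/s and angle between each of left_outer, left_neighbour, right_neighbour, right_outer, bookend's own z axis and vertical below 0.08 rad and z of left_outer in the frame of rack between 0.009 and 0.018 m and z of left_neighbour in the frame of rack between 0.009 and 0.018 m and z of right_neighbour in the frame of rack between 0.009 and 0.018 m and z of right_outer in the frame of rack between 0.009 and 0.018 m and z of bookend in the frame of rack between 0.009 and 0.018 m and x of each of left_outer, left_neighbour, right_neighbour, right_outer in the frame of back_board above -0.063 m).
It fails at once if the block is rammed against the back board with more than 20 N (contact force between block and back_board above 20 N).
It fails at once if a neighbour is forced: more than 20 N between the block and the left or right neighbour (contact force between block and left_neighbour above 20 N or contact force between block and right_neighbour above 20 N).
It fails at once if a block of the row or the bookend topples (more than 0.35 rad) (angle between any of left_outer, left_neighbour, right_neighbour, right_outer, bookend's own z axis and vertical above 0.35 rad).
It fails at once if another thing on the bench is moved more than 15 mm or knocked over (distance of any of thick_block, ink_tin, jar, brayer, loupe from where it was at the start of the episode above 0.015 m or angle between any of thick_block, ink_tin, jar, brayer, loupe's own z axis and vertical above 0.35 rad).
It also fails if it takes over 72 s, if anything falls off the work surface, if the arm or the gripper's body presses on something with over 40 N, if the wrist force passes 120 N, or if a joint passes its speed limit or range.

## Working session

There is one attempt and no reset: what is moved stays moved. The work goes in short steps, each a Python script; the robot and the scene stay as the last script left them, time stands still between calls to the robot, and variables do not carry over. Pictures are saved under pics/ and viewed, at most 10 in all, crops included, and the job is handed in when it is done.

```bash
mkdir -p pics; ls; python3 - <<'E'
from bench import *
import cv2,numpy as np,pickle
for n in("top","scene"):
    d=get_image(n); cv2.imwrite(f"pics/{n}0.png",d["frame"]); pickle.dump(d,open(f"pics/{n}0.pkl","wb"))
    print(n,d["camera_matrix"],d["view"].round(3))
print(state())
E
```

```text
pics
top [[449.4169334    0.         279.10756743]
 [  0.         449.4169334  207.99928082]
 [  0.           0.           1.        ]] [[ 0.02  -1.     0.021  0.005]
 [ 0.993  0.023  0.117 -0.579]
 [-0.117  0.019  0.993 -1.242]
 [ 0.     0.     0.     1.   ]]
scene [[400.09417137   0.         283.7470045 ]
 [  0.         400.09417137 208.11967694]
 [  0.           0.           1.        ]] [[ 0.49   0.872 -0.016 -0.304]
 [-0.474  0.282  0.834  0.193]
 [ 0.732 -0.401  0.551 -1.535]
 [ 0.     0.     0.     1.   ]]
{'time': 0.1, 'joint_pos': array([ 1.23430114e+00,  9.17794406e-02,  1.23179768e+00, -2.54552773e-05,
        1.81974323e+00, -5.67026326e-02]), 'dq': array([-0.00036693, -0.00210303, -0.0023187 ,  0.00083134,  0.00136159,
       -0.00204883]), 'joint_torque': array([ 4.04538674e-03, -4.47854805e+01, -4.07571638e+01,  7.01717078e-02,
        2.83109205e-02, -8.81798928e-05]), 'ee_pos': array([0.16562418, 0.57643306, 0.22960419]), 'ee_rot': array([-1.56639905e-04,  1.39443446e-01,  9.90229660e-01, -8.49620198e-04]), 'ft_force': array([0.22164934, 0.18083719, 0.52260949]), 'moment': array([ 0.06425169, -0.02274279,  0.00202072]), 'finger_force': 0.0, 'finger_gap': 0.08752391189276358}
```

View pics/top0.png

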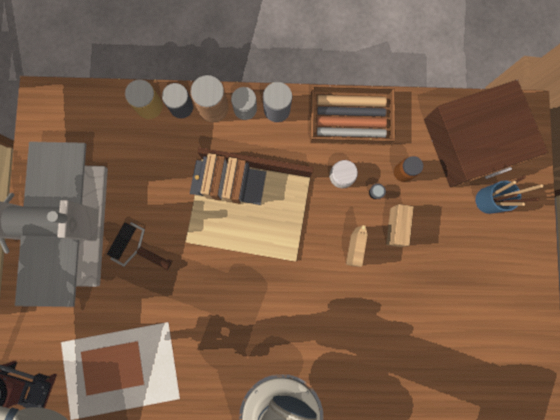

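View pics/scene0.png

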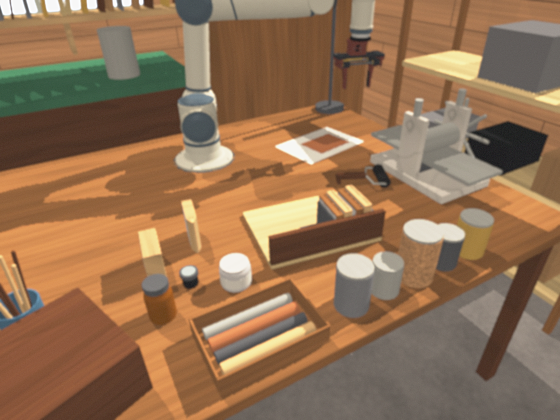

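```bash
cat > h.py <<'E'
import numpy as np,cv2,pickle
from scipy.spatial.transform import Rotation as R
def cloud(d):
    K=d["camera_matrix"];z=d["depth"].astype(float);v,u=np.mgrid[:z.shape[0],:z.shape[1]]
    p=np.stack([(u-K[0,2])/K[0,0]*z,-(v-K[1,2])/K[1,1]*z,-z],-1)
    V=d["view"];w=(p-V[:3,3])@V[:3,:3]
    w[z<=0]=np.nan
    return w
def quat(yaw): # tool down, tool y axis along yaw+90deg direction
    q=(R.from_euler('z',yaw)*R.from_euler('x',np.pi)).as_quat()
    return [q[3],q[0],q[1],q[2]]
E
python3 - <<'E'
from h import *
from bench import *
d=pickle.load(open("pics/top0.pkl","rb"));w=cloud(d)
for n,(u,v) in dict(blk=(359,248),nose=(364,229),thick=(401,222),rackC=(260,225),bend=(255,190),corner=(297,258),bb=(250,160),bench=(330,300),l1=(209,168),r1=(233,170),tin=(343,172)).items(): print(n,w[v,u].round(4))
# footprint of tapered block
m=(w[...,2]>.09)&(w[...,2]<.115)&(w[...,0]>.4)&(w[...,0]<.62)&(w[...,1]<-.1)&(w[...,1]>-.25)
p=w[m];print(m.sum(),p.mean(0));print(cv2.minAreaRect((p[:,:2]*1000).astype(np.float32)))
m=(w[...,2]>.075)&(w[...,2]<.09)&(w[...,0]>.4)&(w[...,0]<.62)&(w[...,1]<-.2)&(w[...,1]>-.35)
p=w[m];print(m.sum(),p.mean(0));print(cv2.minAreaRect((p[:,:2]*1000).astype(np.float32)))
# view the rack from the wrist camera
for x,y,z in((.56,.09,.40),(.47,-.17,.38)):
    try: print(inverse_kinematics([x,y,z],quat(0)), inverse_kinematics([x,y,z],quat(np.pi)))
    except Exception as e: print(e)
print(quat(0), state()["ee_rot"])
E
```

```text
blk [ 0.4686 -0.1971  0.0996]
nose [ 0.5198 -0.2106  0.0993]
thick [ 0.5422 -0.3151  0.0849]
rackC [0.5312 0.071  0.0127]
bend [0.6323 0.088  0.0141]
corner [ 0.4394 -0.0378 -0.003 ]
bb [0.7018 0.1008 0.0968]
bench [ 0.3223 -0.1335  0.0014]
l1 [0.6733 0.209  0.1139]
r1 [0.6702 0.1451 0.1099]
tin [ 0.6816 -0.1594  0.0628]
391 [ 0.4737588  -0.1993881   0.09917696]
((477.21258544921875, -200.5390625), (27.010257720947266, 108.79878997802734), 80.85437774658203)
637 [ 0.53606356 -0.32090451  0.08415538]
((542.9003295898438, -274.69793701171875), (139.68275451660156, 109.78118896484375), 82.5388412475586)
[ 9.93706233e-02  1.10801641e-01  9.01403953e-01 -4.44089210e-16
  2.12938706e+00  1.67016695e+00] [ 0.09937062  0.11080164  0.90140395  0.          2.12938706 -1.4714257 ]
[-4.15141398e-01 -9.21540949e-02  1.14349627e+00 -4.44089210e-16
  2.09025048e+00  1.15565493e+00] [-0.4151414  -0.09215409  1.14349627  0.          2.09025048 -1.98593772]
[np.float64(6.123233995736766e-17), np.float64(1.0), np.float64(0.0), np.float64(0.0)] [-1.56639905e-04  1.39443446e-01  9.90229660e-01 -8.49620198e-04]
```

```bash
python3 - <<'E'
from h import *
from bench import *
for i,(x,y,z) in enumerate(((.56,.11,.38),(.45,-.19,.36))):
    move_to([x,y,z],quat(-.13)); hold(.2)
    d=get_image("wrist");pickle.dump(d,open(f"pics/w{i}.pkl","wb"));cv2.imwrite(f"pics/w{i}.png",d["frame"])
    print(state()["time"],d["view"].round(3))
a=np.hstack([cv2.resize(cv2.imread(f"pics/w{i}.png"),(400,300)) for i in(0,1)]);cv2.imwrite("pics/w01.png",a)
E
```

```text
2.6 [[-0.129 -0.992  0.001  0.182]
 [ 0.962 -0.125 -0.242 -0.461]
 [ 0.24  -0.03   0.97  -0.664]
 [ 0.     0.     0.     1.   ]]
4.0667 [[-0.128 -0.992  0.001 -0.13 ]
 [ 0.962 -0.124 -0.242 -0.398]
 [ 0.24  -0.03   0.97  -0.628]
 [ 0.     0.     0.     1.   ]]
```

View pics/w01.png

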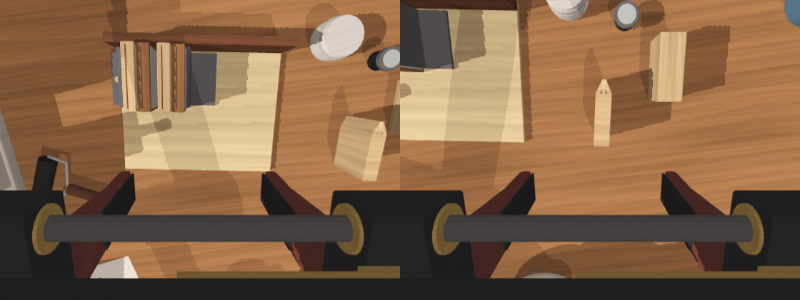

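```bash
python3 - <<'E'
from h import *
d=pickle.load(open("pics/w0.pkl","rb"));w=cloud(d);x,y,z=w[...,0],w[...,1],w[...,2]
fl=(z>.007)&(z<.017)&(x>.42)&(x<.76)&(y>-.12)&(y<.28)
n,lab,st,_=cv2.connectedComponentsWithStats(fl.astype(np.uint8));k=1+st[1:,4].argmax();fl=lab==k
p=w[fl];print("floor z",p[:,2].mean(),len(p))
# front edge: per column lowest floor pixel ; right edge: per row rightmost
fe=[];re=[]
for u in range(560):
    v=np.where(fl[:,u])[0]
    if len(v)>60: fe.append(w[v.max(),u])
for v in range(420):
    u=np.where(fl[v])[0]
    if len(u)>60: re.append(w[v,u.max()])
def fit(q,i,j):
    q=np.array(q);
    for _ in range(4):
        c=np.polyfit(q[:,i],q[:,j],1);r=q[:,j]-np.polyval(c,q[:,i]);q=q[abs(r)<max(.0015,1.5*r.std())]
    return c,r.std(),len(q)
cf=fit(fe,1,0);cr=fit(re,0,1);print("front x(y)",cf,"right y(x)",cr)
# back board: front top edge
m=(z>.088)&(z<.101)&(x>.68)&(x<.78)&(y<.06)&(y>-.08)
be=[w[np.where(m[:,u])[0].max(),u] for u in range(560) if m[:,u].sum()>4];cb=fit(be,1,0);print("board",cb)
yaw1=-np.arctan(cf[0][0]);yaw2=np.arctan(cr[0][0]);yaw3=-np.arctan(cb[0][0]);print("yaw",yaw1,yaw2,yaw3)
yaw=(yaw1+yaw2+yaw3)/3
# corner front-right = rack (-130,-160)
A=np.array([[1,-cf[0][0]],[-cr[0][0],1]]);c=np.linalg.solve(A,[cf[0][1],cr[0][1]])
Rm=np.array([[np.cos(yaw),-np.sin(yaw)],[np.sin(yaw),np.cos(yaw)]])
o=c-Rm@[-.13,-.16];print("corner",c,"rack origin",o,"yaw",yaw)
r=(w[...,:2]-o)@Rm
rb=(np.array(be)[:,:2]-o)@Rm;print("board front x in rack (115)",np.median(rb[:,0]))
# row tops
m=(z>.09)&(z<.13)&(r[...,0]>-.005)&(r[...,0]<.105)&(abs(r[...,1])<.16)
for a,b in((.01,.035),(.035,.06),(.06,.085)):
  mm=m&(r[...,0]>a)&(r[...,0]<b)
  ys=r[mm][:,1];zs=z[mm]
  print(a)
  for lo in np.arange(-.05,.16,.002):
    s=(ys>=lo)&(ys<lo+.002)
    if s.sum()>3 and a<.03: print("%.3f n%d med%.4f"%(lo,s.sum(),np.median(zs[s])),end="; ")
np.save("rack.npy",[*o,yaw])
E
```

```text
floor z 0.011275740104448562 26047
front x(y) (array([0.15004154, 0.43805747]), np.float64(0.0006407418864225583), 198) right y(x) (array([-0.15072951,  0.03272203]), np.float64(0.0006083374837647128), 163)
board (array([0.12625482, 0.68486901]), np.float64(0.0006857865657833789), 79)
yaw -0.14893056913701716 -0.1496033290254305 -0.1255903211104838
corner [ 0.43317069 -0.03256957] rack origin [0.58441839 0.10751659] yaw -0.14137473975764384
board front x in rack (115) 0.11420254470823804
0.01
0.014 n16 med0.0911; 0.016 n15 med0.0912; 0.018 n33 med0.0910; 0.020 n27 med0.0913; 0.022 n53 med0.1034; 0.024 n21 med0.1052; 0.026 n42 med0.1049; 0.028 n39 med0.1048; 0.030 n24 med0.1051; 0.032 n41 med0.1050; 0.034 n41 med0.1052; 0.036 n22 med0.1050; 0.038 n41 med0.1049; 0.040 n37 med0.1054; 0.042 n25 med0.1045; 0.044 n46 med0.1042; 0.046 n38 med0.1104; 0.048 n42 med0.1109; 0.050 n26 med0.1111; 0.052 n36 med0.1105; 0.054 n42 med0.1110; 0.056 n34 med0.1112; 0.058 n29 med0.1109; 0.060 n42 med0.1112; 0.062 n31 med0.1111; 0.064 n33 med0.1111; 0.066 n20 med0.1104; 0.078 n78 med0.1024; 0.080 n37 med0.1088; 0.082 n38 med0.1089; 0.084 n39 med0.1089; 0.086 n36 med0.1092; 0.088 n35 med0.1091; 0.090 n38 med0.1092; 0.092 n37 med0.1090; 0.094 n35 med0.1092; 0.096 n37 med0.1089; 0.098 n34 med0.1089; 0.100 n36 med0.1079; 0.102 n65 med0.1133; 0.104 n36 med0.1149; 0.106 n38 med0.1146; 0.108 n36 med0.1149; 0.110 n40 med0.1150; 0.112 n34 med0.1149; 0.114 n39 med0.1149; 0.116 n37 med0.1153; 0.118 n40 med0.1149; 0.120 n37 med0.1151; 0.122 n29 med0.1145; 0.035
0.06
```

```bash
cat >> h.py <<'E'
def edges(w,o,yaw,zlo,zhi,ylo,yhi,xr):
    """left/right edge lines y(x) of a top patch in rack frame"""
    Rm=R.from_euler('z',yaw).as_matrix()[:2,:2];r=(w[...,:2]-o)@Rm;z=w[...,2]
    m=(z>zlo)&(z<zhi)&(r[...,0]>xr[0])&(r[...,0]<xr[1])&(r[...,1]>ylo)&(r[...,1]<yhi)
    hi=[];lo=[]
    for v in range(m.shape[0]):
        q=r[v][m[v]]
        if len(q)>8: hi.append(q[q[:,1].argmax()]);lo.append(q[q[:,1].argmin()])
    out=[]
    for q in(hi,lo):
        q=np.array(q)
        for _ in range(4):
            c=np.polyfit(q[:,0],q[:,1],1);e=q[:,1]-np.polyval(c,q[:,0]);q=q[abs(e)<max(.0008,1.5*e.std())]
        out.append((round(c[0],4),round(float(np.polyval(c,.03)),4)))
    return out, np.percentile(r[m][:,0],[1,99])
E
python3 - <<'E'
from h import *
o=np.load("rack.npy")[:2]
w=cloud(pickle.load(open("pics/w0.pkl","rb")))
print("LN",edges(w,o,-.149,.106,.1115,.07,.106,(-.02,.108)))
print("RN",edges(w,o,-.149,.1085,.114,.04,.075,(-.02,.108)))
print("RO",edges(w,o,-.149,.102,.1085,.016,.05,(-.02,.108)))
w=cloud(pickle.load(open("pics/w1.pkl","rb")));x,y,z=np.moveaxis(w,-1,0)
m=(z>.093)&(z<.106)&(x>.38)&(x<.58)&(y<-.15)&(y>-.25)
p=w[m];print(len(p),z[m].mean());rc=cv2.minAreaRect((p[:,:2]*1000).astype(np.float32));print(rc)
c,s,a=rc
yaw=np.deg2rad(a if s[0]>s[1] else a-90);yaw=(yaw+np.pi/2)%np.pi-np.pi/2
q=(p[:,:2]-np.array(c)/1000)@R.from_euler('z',yaw).as_matrix()[:2,:2]
# refine yaw with body edges
b=[(lo+.0025,)+tuple(np.percentile(q[(q[:,0]>=lo)&(q[:,0]<lo+.005),1],[2,98])) for lo in np.arange(-.055,.055,.005)]
b=np.array(b);print(yaw,b.round(4).tolist())
mid=b[(b[:,0]>-.05)&(b[:,0]<.025)];k=np.polyfit(mid[:,0],(mid[:,1]+mid[:,2])/2,1);print("corr",k)
E
```

```text
LN ([(np.float64(-0.0013), 0.1025), (np.float64(-0.0016), 0.0799)], array([0.00498437, 0.10696446]))
RN ([(np.float64(0.0032), 0.0667), (np.float64(-0.0055), 0.0463)], array([0.00541825, 0.10724861]))
RO ([(np.float64(-0.0044), 0.0457), (np.float64(0.0062), 0.023)], array([0.00539501, 0.10708473]))
1878 0.09896317117748316
((476.7187805175781, -200.48147583007812), (26.540138244628906, 109.70977020263672), 80.28173828125)
-0.1696156645627107 [[-0.0525, -0.0117, 0.0127], [-0.0475, -0.0126, 0.0129], [-0.0425, -0.0123, 0.013], [-0.0375, -0.012, 0.0132], [-0.0325, -0.0119, 0.0122], [-0.0275, -0.0117, 0.0124], [-0.0225, -0.0126, 0.0126], [-0.0175, -0.0123, 0.0128], [-0.0125, -0.0121, 0.013], [-0.0075, -0.0118, 0.0132], [-0.0025, -0.0126, 0.0122], [0.0025, -0.0124, 0.0124], [0.0075, -0.0121, 0.0125], [0.0125, -0.012, 0.0128], [0.0175, -0.0117, 0.0129], [0.0225, -0.0124, 0.0131], [0.0275, -0.0121, 0.0122], [0.0325, -0.0119, 0.0124], [0.0375, -0.0106, 0.0109], [0.0425, -0.008, 0.0082], [0.0475, -0.0066, 0.0062], [0.0525, -0.004, 0.0051]]
corr [0.00102284 0.00030691]
```

```bash
python3 - <<'E'
from h import *
from bench import *
o=np.load("rack.npy")[:2];RY=-.149
F=lambda x,y:o+R.from_euler('z',RY).as_matrix()[:2,:2]@[x,y]
yb=-.1686;g=np.array([.4767,-.2003])+R.from_euler('z',yb).as_matrix()[:2,:2]@[-.025,0]
move_to([*g,.19],quat(yb)); move_l([*g,.049],.12); 
print(state()["ft_force"],state()["ee_pos"],g)
close(); s=state();print(s["finger_gap"],s["finger_force"],s["ft_force"],s["ee_pos"])
move_l([*g,.15],.12); hold(.2);print("lift",state()["ft_force"],state()["moment"])
t=F(-.095,.0725)
move_l([*t,.15],.2,quat(RY)); move_l([*t,.075],.12); hold(.3)
d=get_image("wrist");pickle.dump(d,open("pics/w2.pkl","wb"));cv2.imwrite("pics/w2.png",d["frame"])
s=state();print(s["time"],s["ee_pos"],t,s["ft_force"],s["finger_gap"])
E
```

```text
[-0.07832202  0.47348175  0.26228842] [ 0.45258377 -0.19638219  0.04999724] [ 0.45205448 -0.19610494]
0.025534134974974598 29.99632716178894 [0.07654226 0.69110431 0.34867239] [ 0.45205875 -0.19608045  0.04899162]
lift [-0.07702718 -0.16803234 -3.42450692] [0.04574309 0.25631735 0.00251847]
11.5167 [0.50149289 0.19342316 0.07555091] [0.50123356 0.19331597] [ 0.50080986 -0.03829695 -3.05675371] 0.02595140614213274
```

View pics/w2.png

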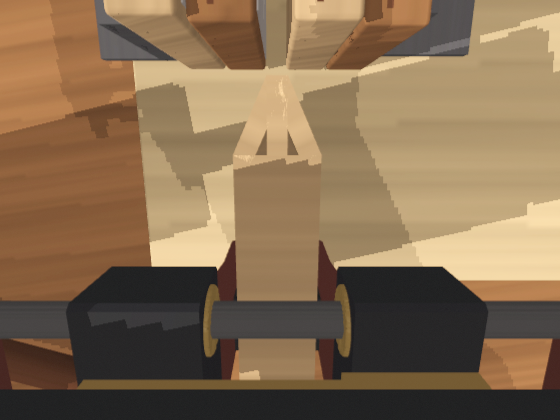

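```bash
python3 - <<'E'
from h import *
o=np.load("rack.npy")[:2]
w=cloud(pickle.load(open("pics/w2.pkl","rb")))
Rm=R.from_euler('z',-.149).as_matrix()[:2,:2];r=(w[...,:2]-o)@Rm;z=w[...,2]
m=(z>.118)&(z<.135)&(abs(r[...,1]-.0725)<.03)&(r[...,0]<0)
q=r[m];zz=z[m];print(len(q),zz.mean(),np.polyfit(q[:,0],zz,1))
for lo in np.arange(-.09,-.005,.005):
    s=q[(q[:,0]>=lo)&(q[:,0]<lo+.005)]
    if len(s)>5: print(round(lo,3),np.percentile(s[:,1],[2,98]).round(4),len(s))
print("max x",np.percentile(q[:,0],99.5))
for v in range(2,75,8):
    row=[(u,*r[v,u].round(4),z[v,u].round(3)) for u in range(235,325,1) if z[v,u]==z[v,u]]
    # gap edges at z: largest jumps
    L=[a for a in row if a[3]<.09 and a[3]>.02 or a[3]<.02]
    ys=[a[2] for a in row if a[3]<.02];print(v, (max(ys),min(ys),len(ys)) if ys else None, [ (a[0],a[2],a[3]) for a in row][::9])
E
```

```text
20286 0.12584607268543924 [0.00021119 0.12585891]
-0.085 [0.0542 0.0918] 1222
-0.08 [0.0605 0.0855] 1154
-0.075 [0.0605 0.0855] 1211
-0.07 [0.0605 0.0854] 1221
-0.065 [0.0604 0.0855] 1285
-0.06 [0.0605 0.0854] 1318
-0.055 [0.0604 0.0855] 1377
-0.05 [0.0606 0.0854] 1394
-0.045 [0.0604 0.0855] 1484
-0.04 [0.0606 0.0853] 1444
-0.035 [0.0621 0.0839] 1130
-0.03 [0.0642 0.0817] 1110
-0.025 [0.0663 0.0796] 879
-0.02 [0.0683 0.0775] 576
-0.015 [0.0702 0.0757] 26
max x -0.015818033835260554
2 (np.float64(0.0789), np.float64(0.0678), 21) [(235, np.float64(0.0858), np.float64(0.109)), (244, np.float64(0.0829), np.float64(0.11)), (253, np.float64(0.0803), np.float64(0.108)), (262, np.float64(0.079), np.float64(0.067)), (271, np.float64(0.0761), np.float64(0.011)), (280, np.float64(0.071), np.float64(0.011)), (289, np.float64(0.0678), np.float64(0.068)), (298, np.float64(0.0665), np.float64(0.111)), (307, np.float64(0.0637), np.float64(0.111)), (316, np.float64(0.061), np.float64(0.111))]
10 (np.float64(0.0789), np.float64(0.0678), 21) [(235, np.float64(0.0858), np.float64(0.109)), (244, np.float
[... 3739 characters left out ...]
0.011)), (289, np.float64(0.0661), np.float64(0.023)), (298, np.float64(0.0612), np.float64(0.024)), (307, np.float64(0.0563), np.float64(0.024)), (316, np.float64(0.0513), np.float64(0.024))]
74 (np.float64(0.0975), np.float64(0.0451), 90) [(235, np.float64(0.0975), np.float64(0.01)), (244, np.float64(0.0921), np.float64(0.011)), (253, np.float64(0.0868), np.float64(0.011)), (262, np.float64(0.0815), np.float64(0.012)), (271, np.float64(0.0762), np.float64(0.009)), (280, np.float64(0.0709), np.float64(0.011)), (289, np.float64(0.0656), np.float64(0.011)), (298, np.float64(0.0604), np.float64(0.011)), (307, np.float64(0.0551), np.float64(0.011)), (316, np.float64(0.0498), np.float64(0.011))]
```

```bash
cat >> h.py <<'E'
RY=-.149;O=np.load("rack.npy")[:2];RF=R.from_euler('z',RY).as_matrix()
def F(x,y,z): return [*(O+RF[:2,:2]@[x,y]),z]
def inF(p): return RF[:2,:2].T@(np.array(p)[:2]-O)
E
python3 - <<'E'
from h import *
from bench import *
z=.066
move_l(F(-.095,.0728,z),.08);hold(.2);f0=state()["ft_force"][2]
while z>.0595:
    z-=.0007;move_l(F(-.095,.0728,z),.02);f=state()["ft_force"][2]
    if f-f0>1.5: break
hold(.3);s=state();print("placed z",z,s["ee_pos"],f0,s["ft_force"],s["time"])
gripper_open();hold(.2);print(state()["ft_force"])
move_l(F(-.113,.0728,z),.06);close();hold(.2)
s=state();print(inF(s["ee_pos"]),s["ee_pos"][2],s["ft_force"],s["finger_gap"],s["time"])
d=get_image("wrist");w=cloud(d)
r=(w[...,:2]-O)@RF[:2,:2];zz=w[...,2];m=(zz>.104)&(zz<.118)&(abs(r[...,1]-.0725)<.03)&(r[...,0]<0)
q=r[m]
for lo in np.arange(-.08,-.01,.01):
    t=q[(q[:,0]>=lo)&(q[:,0]<lo+.01)]
    if len(t)>5: print(round(lo,3),np.percentile(t[:,1],[2,98]).round(4))
print(np.percentile(q[:,0],99.5))
np.save("z.npy",z)
E
```

```text
placed z 0.06039999999999998 [0.5014863  0.19366886 0.06095572] -3.2456054992350905 [-1.62413387  0.22168463  3.27753262] 14.2833
[ 0.81502039 -0.25449928 -0.36238381]
[-0.11299833  0.07281529] 0.06040537816789287 [ 0.32529386  0.18776937 -1.03549546] 0.025929303194928827 17.1583
-0.08 [0.0606 0.0856]
-0.07 [0.0607 0.0856]
-0.06 [0.0607 0.0856]
-0.05 [0.0607 0.0856]
-0.04 [0.0612 0.0852]
-0.03 [0.0649 0.0814]
-0.02 [0.0687 0.0776]
-0.016003203807734113
```

```bash
python3 - <<'E'
from h import *
from bench import *
z=float(np.load("z.npy"))+.0003;bias=0;T=-.113;f0=RF.T@state()["ft_force"];print("f0",f0.round(1))
log=[]
while T<-.0125:
    T=min(T+.002,-.012);s=T+.098-.0045
    hw=3e-3+10e-3*np.clip(s,0,.022)/.022
    y=min(.0730,.0788-hw)+bias
    move_l(F(T,y,z),.025)
    st=state();f=RF.T@st["ft_force"]-f0;log.append((round(T,3),round(y,4),*f.round(1)))
    if f[1]<-3: bias-=.0004
    if f[1]>7: bias+=.0003
    if abs(f[0])>13 or abs(f[1])>13: print("STOP");break
for l in log[4:]: print(*l)
hold(.2);st=state();print(inF(st["ee_pos"]),(RF.T@st["ft_force"]).round(1),st["finger_gap"],st["time"])
E
```

```text
f0 [-0.4  0.2 -0.3]
-0.103 0.073 0.3 0.3 -3.1
-0.101 0.073 1.0 -0.3 -3.2
-0.099 0.073 -0.3 -0.2 -3.3
-0.097 0.073 1.7 0.5 -2.4
-0.095 0.073 0.3 0.2 -2.5
-0.093 0.073 0.0 0.1 -3.7
-0.091 0.073 -0.1 -0.3 -3.3
-0.089 0.073 0.3 -0.2 -2.7
-0.087 0.0728 0.9 0.3 -3.2
-0.085 0.0719 0.3 1.4 -3.5
-0.083 0.071 0.4 2.1 -3.5
-0.081 0.0701 0.3 2.3 -3.3
-0.079 0.0692 -1.1 2.0 -3.9
-0.077 0.0683 0.3 1.0 -1.8
-0.075 0.0674 -0.3 1.6 -2.7
-0.073 0.0665 0.5 1.2 -3.9
-0.071 0.0658 2.5 1.4 -3.0
-0.069 0.0658 0.3 2.5 -4.2
-0.067 0.0658 0.1 1.6 -3.8
-0.065 0.0658 0.8 2.5 -2.6
-0.063 0.0658 0.4 2.1 -2.8
-0.061 0.0658 -0.2 2.2 -4.5
-0.059 0.0658 -0.1 2.1 -3.5
-0.057 0.0658 -0.1 1.2 -3.1
-0.055 0.0658 0.1 2.6 -3.5
-0.053 0.0658 -0.1 2.4 -4.0
-0.051 0.0658 0.1 2.6 -3.1
-0.049 0.0658 -0.3 2.9 -2.9
-0.047 0.0658 0.3 2.6 -3.7
-0.045 0.0658 -0.8 3.4 -3.9
-0.043 0.0658 0.3 3.5 -3.7
-0.041 0.0658 -0.7 3.6 -3.6
-0.039 0.0658 0.2 2.9 -3.8
-0.037 0.0658 -0.5 3.6 -3.7
-0.035 0.0658 -0.1 3.3 -3.5
-0.033 0.0658 0.4 2.8 -3.3
-0.031 0.0658 -0.6 3.5 -4.1
-0.029 0.0658 0.0 3.7 -3.9
-0.027 0.0658 0.2 2.4 -3.6
-0.025 0.0658 0.4 3.1 -3.0
-0.023 0.0658 -0.2 3.3 -3.6
-0.021 0.0658 0.2 3.1 -2.5
-0.019 0.0658 -0.9 3.4 -3.2
-0.017 0.0658 -0.2 3.3 -3.6
-0.015 0.0658 -0.0 3.2 -2.8
-0.013 0.0658 -0.5 2.4 -3.9
-0.012 0.0658 0.0 3.6 -2.3
[-0.0119369   0.06575548] [-0.3  4.4 -3.5] 0.025537294344463182 30.1583
```

```bash
python3 - <<'E'
from h import *
from bench import *
z=float(np.load("z.npy"));Y=.0658
move_l(F(-.012,Y,z-.0006),.02);gripper_open();hold(.1)
move_l(F(-.062,Y,.060),.1);close()
print("gap",state()["finger_gap"])
move_l(F(-.040,Y,.058),.06);hold(.2)
f0=RF.T@state()["ft_force"];T=-.040;log=[]
while T<-.0075:
    T+=.001;move_l(F(T,Y,.058),.015);f=RF.T@state()["ft_force"]-f0;log.append((round(T,4),*f.round(1)))
    if f[0]<-9: break
for l in log: print(*l)
s=state();print(s["time"],inF(s["ee_pos"]))
d=get_image("wrist");pickle.dump(d,open("pics/w3.pkl","wb"));cv2.imwrite("pics/w3.png",d["frame"])
E
```

```text
gap 0.0004035825693690262
-0.039 -0.4 1.1 -0.0
-0.038 -0.4 0.5 0.5
-0.037 -0.7 0.2 0.7
-0.036 -0.4 0.9 0.4
-0.035 -0.9 0.7 0.4
-0.034 -1.2 -0.1 -0.2
-0.033 -1.1 1.5 0.3
-0.032 -1.6 0.6 0.8
-0.031 -0.8 0.8 1.5
-0.03 -1.4 0.9 0.3
-0.029 -1.6 0.8 0.3
-0.028 -1.8 1.7 1.6
-0.027 -1.5 1.0 1.1
-0.026 -1.4 0.6 0.9
-0.025 -2.1 0.4 0.5
-0.024 -3.5 0.6 0.7
-0.023 -4.3 1.8 1.8
-0.022 -2.8 0.2 0.8
-0.021 -2.3 0.9 0.1
-0.02 -2.8 1.1 1.0
-0.019 -3.4 1.0 1.0
-0.018 -3.6 0.6 0.9
-0.017 -3.1 1.3 0.2
-0.016 -2.7 0.8 0.3
-0.015 -3.2 0.4 1.1
-0.014 -3.0 1.1 -0.5
-0.013 -2.4 0.2 1.9
-0.012 -2.0 1.2 0.6
-0.011 -2.2 0.9 1.7
-0.01 -3.1 1.8 0.9
-0.009 -2.7 0.4 0.3
-0.008 -4.0 1.4 1.7
-0.007 -9.3 1.1 2.9
42.5167 [-0.00809353  0.06598351]
```

View pics/w3.png

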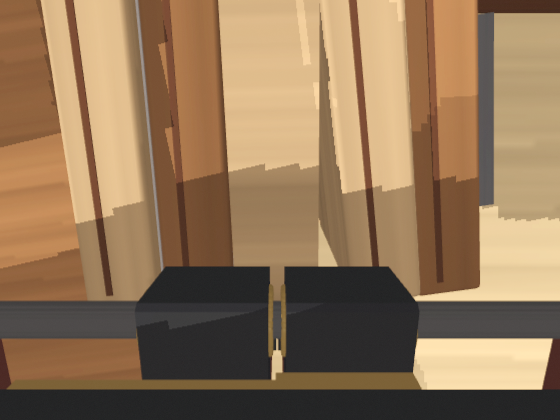

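```bash
python3 - <<'E'
from h import *
from bench import *
Y=.0658;T=-.007;hold(.3)
b=0.8 # f0 along x just before the push was small
for i in range(12):
    f=np.mean([(RF.T@state()["ft_force"]) if not hold(.04) else 0 for _ in range(4)],0);print(round(T,4),f.round(1),inF(state()["ee_pos"]).round(4))
    if f[0]<-12.5: break
    T+=.0003;move_l(F(T,Y,.058),.01)
hold(.5);print((RF.T@state()["ft_force"]).round(1))
move_l(F(T-.03,Y,.058),.05);move_l(F(-.055,Y,.2),.15);move_l(F(-.06,.0658,.3),.2);hold(.3)
d=get_image("wrist");pickle.dump(d,open("pics/w4.pkl","wb"));cv2.imwrite("pics/w4.png",d["frame"]);w=cloud(d)
print(state()["time"])
for n,a in dict(LO=(.112,.118,.098,.14),LN=(.105,.1112,.072,.108),B=(.107,.1135,.05,.085),RN=(.107,.1135,.02,.062),RO=(.1,.1075,-.01,.04)).items():
    try: print(n,edges(w,O,RY,*a,(-.02,.108)))
    except Exception as e: print(n,e)
E
```

```text
-0.007 [-7.6  0.5  2.8] [-0.008  0.066]
-0.0067 [-9.2 -0.1  3.2] [-0.0081  0.066 ]
-0.0064 [-10.8  -0.3   4.2] [-0.0081  0.0661]
-0.0061 [-11.9   0.4   4.6] [-0.0081  0.0661]
-0.0058 [-13.2  -0.1   5.4] [-0.0081  0.0662]
[-13.6   0.7   5.6]
48.0583
LO ([(np.float64(0.008), 0.1242), (np.float64(0.0084), 0.1032)], array([0.00501682, 0.10703048]))
LN ([(np.float64(0.0092), 0.1026), (np.float64(-0.0042), 0.073)], array([0.00581761, 0.1070827 ]))
B ([(np.float64(0.0024), 0.0844), (np.float64(-0.0502), 0.0533)], array([0.00591731, 0.10680151]))
RN ([(np.float64(0.003), 0.0616), (np.float64(0.1497), 0.0244)], array([0.00591284, 0.10669508]))
RO ([(np.float64(0.1485), 0.0228), (np.float64(0.1493), 0.0023)], array([0.00496744, 0.10694298]))
```

View pics/w4.png

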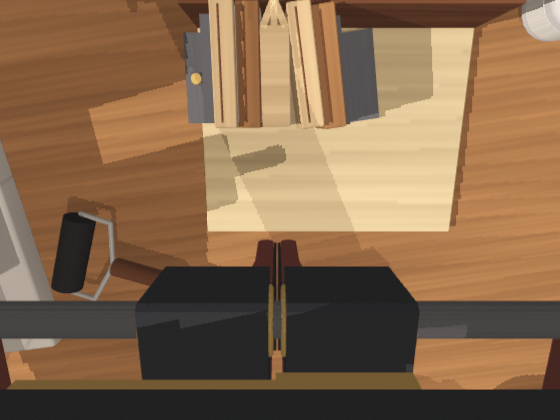

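```bash
python3 - <<'E'
from h import *
w=cloud(pickle.load(open("pics/w4.pkl","rb")));r=(w[...,:2]-O)@RF[:2,:2];z=w[...,2]
for a in np.arange(.0,.115,.01):
    m=(abs(r[...,0]-a)<.001)&(r[...,1]>0)&(r[...,1]<.13)
    q=np.c_[r[m][:,1],z[m]];q=q[q[:,0].argsort()];
    h=[(round(y*1000,1),int(round(zz*1000))) for y,zz in q]
    out=[h[0]]
    for p in h[1:]:
        if abs(p[1]-out[-1][1])>=2: out.append(p)
    print(round(a,3),out[:40])
E
```

```text
0.0 [(np.float64(1.1), 12), (np.float64(3.3), 9), (np.float64(3.5), 11), (np.float64(6.9), 9), (np.float64(8.4), 11), (np.float64(29.5), 13), (np.float64(30.6), 11), (np.float64(39.0), 9), (np.float64(39.2), 11), (np.float64(47.9), 13), (np.float64(49.0), 10), (np.float64(51.5), 12), (np.float64(58.9), 10), (np.float64(60.1), 13), (np.float64(62.6), 10), (np.float64(63.8), 12), (np.float64(65.0), 10), (np.float64(71.2), 12), (np.float64(72.4), 10), (np.float64(76.1), 13), (np.float64(76.2), 10), (np.float64(78.6), 12), (np.float64(82.3), 10), (np.float64(83.5), 12), (np.float64(84.8), 10), (np.float64(87.1), 12), (np.float64(87.3), 10), (np.float64(89.6), 13), (np.float64(89.8), 9), (np.float64(92.1), 12), (np.float64(94.6), 10), (np.float64(95.7), 13), (np.float64(97.0), 11), (np.float64(103.0), 13), (np.float64(104.4), 11), (np.float64(117.8), 13), (np.float64(118.1), 9), (np.float64(119.1), 12), (np.float64(120.6), 10), (np.float64(121.5), 12)]
0.01 [(np.float64(0.9), 106), (np.float64(3.5), 104), (np.float64(4.8), 106), (np.float64(5.4), 104), (np.float64(7.8), 106), (np.float64(
[... 10091 characters left out ...]
, (np.float64(27.9), 106), (np.float64(28.6), 104), (np.float64(32.3), 106), (np.float64(34.7), 102), (np.float64(34.9), 105), (np.float64(36.3), 110), (np.float64(42.6), 112), (np.float64(43.4), 110), (np.float64(45.3), 112), (np.float64(46.8), 110), (np.float64(46.9), 112), (np.float64(47.8), 110), (np.float64(47.9), 112), (np.float64(52.1), 110), (np.float64(53.9), 112), (np.float64(56.5), 110), (np.float64(57.9), 95), (np.float64(63.6), 110), (np.float64(66.2), 112), (np.float64(66.2), 110), (np.float64(67.9), 112), (np.float64(67.9), 110), (np.float64(71.4), 113), (np.float64(71.4), 111), (np.float64(81.6), 101), (np.float64(82.0), 110), (np.float64(82.1), 107), (np.float64(82.9), 109)]
```

```bash
python3 -c "
from bench import *
print(job_done(),state()['time'])"
```

```text
the job is handed in; nothing more can be done
the job is handed in; nothing more can be done
```

The block is filed fully home and the job was handed in at about 48 s, verdict not shown. I pushed it onto the back board with about 13 N at the wrist and left it square, with the row upright. The two right-hand blocks stand turned by about 0.15 rad, which leaves the right neighbour about 3 mm inside its limit.

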